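# Scribe a cut line along a straightedge clamped by eye

### The job

Take the scriber (square wooden handle) out of the tool block and scribe the cut line: start beside the clamp and draw the point slowly, about 2 to 3 cm a second, along the robot-side edge of the straightedge to its free end, the scriber upright and its point all the way lightly on the board and lightly against the edge. Then stand the scriber back in the hole it came from, fully down on its collar. Never press hard, and leave the other things where they are.

Things in the scene. Friction and masses are not known exactly. Their poses are not given: they have to be found in the camera images.
- scriber: the scriber (100 g), point down in a hole of the tool block: square wooden handle 20 x 20 mm from 6 to 68 mm above the origin; round steel collar 26 mm across, 6 mm thick, resting on the block; barrel 10 mm across down to 50 mm below the origin, then a sprung point 6 mm across. Origin: centre of the collar's underside; z up along the axis, x and y square to the handle's flats
- scriber_tip (a point): the end of the scriber's sprung point, on its axis, 72 mm below the collar's underside. Its last 3 mm taper to 2.4 mm across; above that it is 6 mm across. It gives up to 10 mm along the axis: 1 N to start, then 0.5 N per mm
- block: fixed wooden tool block 180 x 56 x 80 mm with three round holes 15 mm across in a row along its x axis, 57 mm apart, right through; scriber, awl and chisel stand in them in any order. Origin under its centre
- board: light wooden board 220 x 340 x 20 mm, fixed flat on the bench. Origin under its centre, z up, y along its length, x away from the robot; its top is 20 mm above the origin
- clamp: small dark bar clamp, fixed at the board's +y end, and the aluminium straightedge it holds firmly, 270 mm long, 45 mm wide, 10 mm thick, flat on the board. The clamp spans from 14 mm on the -y side of the origin to 57 mm on the +y side, 85 mm above the board. Origin: on the straightedge's robot-side edge at board-top height, beside the clamp's screw; axes like the board's
- edge_pivot (a point): same point and axes as the clamp: the robot-side edge runs from here 245 mm towards -y to its free end. It was set by eye: it slants up to 0.08 rad to either side of this -y axis (up to 20 mm at the free end). That angle is not measured: find it by touch or sight. The straightedge lies on the +x side of this edge
- awl: bystander: awl with a round, pear-shaped wooden handle 30 mm wide and 42 mm tall, standing in another hole of the block; origin under its collar, z along its axis
- chisel: bystander: chisel with a round wooden handle 20 mm wide, 70 mm tall and capped with steel, standing in another hole of the block; origin under its collar, z along its axis
- offcut: bystander: offcut of light wood 45 x 70 x 22 mm lying on the board, on the robot's side of the straightedge; origin under its centre
- glue: bystander: white glue bottle, 56 mm across, 140 mm tall; origin under its centre
- square: bystander: try square lying flat, wooden stock 100 x 22 x 16 mm, steel blade 150 mm long; origin under the stock's centre
- sanding_block: bystander: cork sanding block 120 x 65 x 34 mm; origin under its centre
- tape_measure: bystander: black tape measure 70 x 35 x 65 mm; origin under its centre

How it is judged:
On the way, in this order (a step that is already met when the one before it is completed fails the run):
1. the point touches both the board and the straightedge, the scriber upright within 0.1 rad and slower than 60 mm/s, beside the clamp, within about 55 mm of it (y of scriber_tip in the frame of board between 0.07 and 0.122 m and contact force between scriber and board above 0.3 N and contact force between scriber and clamp above 0.3 N and linear speed of scriber below 0.06 m/s and angle between scriber's own z axis and vertical below 0.1 rad), for 0.2 s.
2. the point touches both the board and the straightedge, the scriber upright within 0.1 rad and slower than 60 mm/s, in the first 25 mm after that (y of scriber_tip in the frame of board between 0.045 and 0.07 m and contact force between scriber and board above 0.3 N and contact force between scriber and clamp above 0.3 N and linear speed of scriber below 0.06 m/s and angle between scriber's own z axis and vertical below 0.1 rad), for 0.2 s.
3. the point touches both the board and the straightedge, the scriber upright within 0.1 rad and slower than 60 mm/s, in the second 25 mm after that (y of scriber_tip in the frame of board between 0.02 and 0.045 m and contact force between scriber and board above 0.3 N and contact force between scriber and clamp above 0.3 N and linear speed of scriber below 0.06 m/s and angle between scriber's own z axis and vertical below 0.1 rad), for 0.2 s.
4. the point touches both the board and the straightedge, the scriber upright within 0.1 rad and slower than 60 mm/s, in the third 25 mm after that (y of scriber_tip in the frame of board between -0.005 and 0.02 m and contact force between scriber and board above 0.3 N and contact force between scriber and clamp above 0.3 N and linear speed of scriber below 0.06 m/s and angle between scriber's own z axis and vertical below 0.1 rad), for 0.2 s.
5. the point touches both the board and the straightedge, the scriber upright within 0.1 rad and slower than 60 mm/s, in the fourth 25 mm after that (y of scriber_tip in the frame of board between -0.03 and -0.005 m and contact force between scriber and board above 0.3 N and contact force between scriber and clamp above 0.3 N and linear speed of scriber below 0.06 m/s and angle between scriber's own z axis and vertical below 0.1 rad), for 0.2 s.
6. the point touches both the board and the straightedge, the scriber upright within 0.1 rad and slower than 60 mm/s, in the fifth 25 mm after that (y of scriber_tip in the frame of board between -0.055 and -0.03 m and contact force between scriber and board above 0.3 N and contact force between scriber and clamp above 0.3 N and linear speed of scriber below 0.06 m/s and angle between scriber's own z axis and vertical below 0.1 rad), for 0.2 s.
7. the point touches both the board and the straightedge, the scriber upright within 0.1 rad and slower than 60 mm/s, in the sixth 25 mm after that (y of scriber_tip in the frame of board between -0.08 and -0.055 m and contact force between scriber and board above 0.3 N and contact force between scriber and clamp above 0.3 N and linear speed of scriber below 0.06 m/s and angle between scriber's own z axis and vertical below 0.1 rad), for 0.2 s.
At the end, for the whole second after the job is handed in: the scriber stands still again in the hole it came from, upright within 0.1 rad, collar down on the block (origin within 6 mm and point within 7 mm of where they were at the start; turned as you like) (distance of scriber_tip from where it was at the start of the episode below 0.007 m and distance of scriber from where it was at the start of the episode below 0.006 m and angle between scriber's own z axis and vertical below 0.1 rad and linear speed of scriber below 0.02 m/s); the robot touches nothing.
It fails at once if the scriber is pressed on the straightedge or clamp with more than 20 N (contact force between scriber and clamp above 20 N).
It fails at once if the scriber is pressed on the board with more than 20 N (contact force between scriber and board above 20 N).
It fails at once if the fingers touch the straightedge or clamp with more than 3 N (contact force between the fingers and clamp above 3 N).
It fails at once if another thing is moved by more than 20 mm (distance of any of awl, chisel, offcut, glue, square, sanding_block, tape_measure from where it was at the start of the episode above 0.02 m).
It also fails if it takes over 72 s, if anything falls off the work surface, if the arm or the gripper's body presses on something with over 40 N, if the wrist force passes 120 N, or if a joint passes its speed limit or range.

### The arm

A 7-joint arm with a two-finger parallel gripper is mounted at the origin on the work surface. World frame = base frame: x ahead of the robot, y to its left, z up, the work surface at z = 0. Lengths are in m, angles in rad, forces in N, time in s.
With the tool pointing down it reaches from about 0.425 to 0.925 m from the base axis. Payload 6.8 kg.
Tool frame: the origin (TCP) lies at the very end of the fingers, on their centre line; the grasp point (between the pads) lies bot.grip_depth behind it (bot.grip_depth is the distance from the TCP to the grasp point, in m); z points along the fingers, y is the line along which they close (so a half turn about z gives the same grasp; the last joint's range is limited). The gripper opens to 85 mm and grips with 20 to 120 N. Pads are 22 mm wide; open, the fingers measure 114 mm over their backs; the gripper's body (76 mm by 85 mm) begins 54 mm behind the grasp point. The pads swing forward as they close: fully open they stand 13 mm farther back than shut.
Start: joints at [-1.274, 0.477, 0.022, 1.555, -0.011, 1.109, -0.083], TCP at [0.266, 0.62, 0.231] pointing down, gripper open.
Joint ranges: [-2.96, 2.96], [-0.34, 2.1], [-1.41, 1.46], [0.24, 2.44], [-1.37, 4.51], [0.17, 1.92], [-2.96, 2.96]. Speed limits (rad/s): [2.39, 2.39, 3.14, 3.14, 3.14, 3.14, 3.14].

### API

Orientations are given as a unit quaternion [w, x, y, z].
In Python, from station import bot gives the robot as it stands.
- The arm moves only by the tool send_rows, never from a script. Its arguments are lists of equal length, an entry for each row: "slide": the shift along the tool's x, y, z in mm, a list of three; "roll": the turn about the tool's z in degrees; "claw": the opening, from 0 (shut) to 1 (fully open). A call has exactly 8 rows; each row is the pose to reach, as a shift and turn from the pose commanded when the call began, along the tool's axes at that moment; what a row does not reach only later rows make up. A row lasts 1/12 s, in which the tool goes at most 41.7 mm and 7.16 degrees, less where a joint would pass 70% of its speed; a pose out of reach is approached as far as the arm can. A call with a gripper value outside its range is refused whole. The fingers move at their own pace and stop on an object; "force" is the grip in N (left out, the last holds). Time passes only in rows, so rows that repeat a pose let the fingers close, or fill a call up. It gives the time, the measured TCP pose, the force, the opening and the grip force at its end, in the units of the state.
- bot.get_obs(): the state, without advancing time (a new reading comes with each control period).
- bot.read_camera(name): name is "side" or "top"; returns the picture (420x560x3 uint8, red, green, blue); there is no depth.
- bot.camera_model(name): a dict with "camera_matrix" (3x3 intrinsics, pixels), "camera_from_world" (4x4, takes a point from world to camera coordinates). Camera axes: x right, y down, z forward; pixel columns grow to the right and rows downward; lengths in m; the calibration is good to about 2 mm. A picture is of the moment at which its call begins. camera_model takes no time and is no camera call.
- bot.hand_in(): hands the job in; it is judged then, once.
The state is a dict: "t": time; "q": joint angles; "joint_vel": joint speeds; "joint_torque": joint torques, N m; "eef_pos": TCP position; "tool_rot": TCP orientation; "contact_force": force on the tool from outside, world axes, zero at the start; "torque": the same for the moment, N m; "gripper_width": opening from 0.0 (shut) to 1.0 (fully open); "grasp_force": force on a finger pad.
Only numpy, scipy, OpenCV 4.12 (cv2) and the standard library are available. Lean on these libraries where they do the work, as an engineer would, in place of code of your own. Each camera call takes 0.05 s, during which the arm holds its last target. There are 200 camera calls.

## Working session

There is one attempt and no reset: what is moved stays moved. The work goes in short steps, Python scripts to look and compute and a tool call to move; the robot and the scene stay as the last step left them, time stands still between calls to the robot, and variables do not carry over. Pictures are saved under pics/ and viewed, at most 10 in all, crops included, and the job is handed in when it is done.

Besides the shell and the picture viewer there is one more tool, called after "Request:" by a JSON object that holds its "fn" and its "kwargs". send_rows: Moves the arm, as the interface text tells. Its arguments: {"type":"object","properties":{"slide":{"type":"array","items":{"type":"array","items":{"type":"number"}}},"roll":{"type":"array","items":{"type":"number"}},"claw":{"type":"array","items":{"type":"number"}},"force":{"type":"number"}},"required":["slide","roll","claw"]}

```bash
mkdir -p pics; ls
python3 - <<'E'
from station import bot
import cv2
for n in("top","side"):
    im=bot.read_camera(n); cv2.imwrite(f"pics/{n}0.png",im[:,:,::-1])
    m=bot.camera_model(n); print(n,m["camera_matrix"],m["camera_from_world"])
print(bot.get_obs(),bot.grip_depth)
E
```

```text
pics
top [[398.1480618    0.         275.52372278]
 [  0.         398.1480618  204.58682203]
 [  0.           0.           1.        ]] [[ 0.010776   -0.99993589 -0.00347855 -0.03713557]
 [-0.97632656 -0.00976987 -0.21608099  0.57053189]
 [ 0.21603315  0.00572469 -0.97636925  1.1657863 ]
 [ 0.          0.          0.          1.        ]]
side [[426.91418801   0.         276.52702633]
 [  0.         426.91418801 198.08743688]
 [  0.           0.           1.        ]] [[ 0.77274028 -0.6345323  -0.01553128 -0.42687524]
 [-0.35614954 -0.41320874 -0.83810264  0.22918864]
 [ 0.52538554  0.65316713 -0.54529143  0.83309899]
 [ 0.          0.          0.          1.        ]]
{'t': 0.1, 'q': array([-1.27413389,  0.4777272 ,  0.02234278,  1.55636175, -0.01148797,
        1.10926991, -0.08309421]), 'joint_vel': array([-0.00125065, -0.00129756,  0.00014935, -0.0025814 , -0.00157703,
        0.0013    ,  0.00135342]), 'joint_torque': array([ 4.19606149e-03, -5.97762179e+01,  1.61359336e+00, -2.81956083e+01,
        1.27460039e-02,  5.12623665e-03, -3.51389804e-05]), 'eef_pos': array([0.26561967, 0.61996385, 0.23041251]), 'tool_rot': array([-1.00381133e-04,  2.00987280e-01,  9.79593509e-01, -8.12804731e-04]), 'contact_force': array([-0.30707313, -0.7308156 , -0.20325465]), 'torque': array([ 0.03560703, -0.03470193, -0.01412785]), 'grasp_force': 0.0, 'gripper_width': 0.9994526172325263} 0.0187
```

View pics/top0.png

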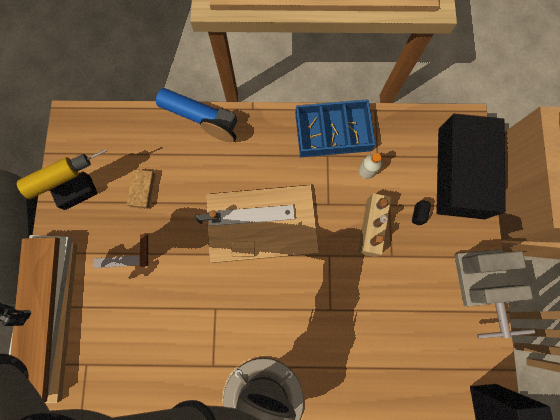

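View pics/side0.png

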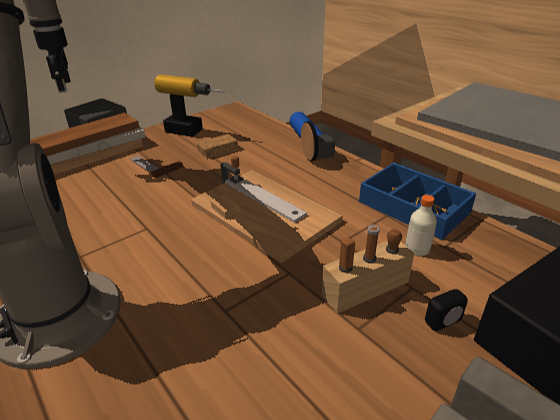

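The top view shows the board at (208-318, 185-262), the straightedge ending at about (295,212), and the block at (363-395, 193-255). In the side view the square scriber handle is the nearest of the three, at (347,255), with the chisel in the middle and the awl farthest away. I'll enlarge both areas.

Run:
```python
import cv2,numpy as np
t=cv2.imread("pics/top0.png");s=cv2.imread("pics/side0.png")
R=lambda im,x,y,w,h,k:cv2.resize(im[y:y+h,x:x+w],None,fx=k,fy=k,interpolation=cv2.INTER_CUBIC)
c=np.zeros((600,800,3),np.uint8)
c[:300,:500]=np.clip(R(t,195,180,125,75,4)*1.5,0,255)   # board top
c[:300,500:800]=R(t,355,190,50,50,6)
c[300:,:500]=np.clip(R(s,190,150,125,75,4)*1.5,0,255)
c[300:,500:800]=R(s,320,220,100,100,3)
cv2.imwrite("pics/crop1.png",c)
```

```text
(no output)
```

View pics/crop1.png

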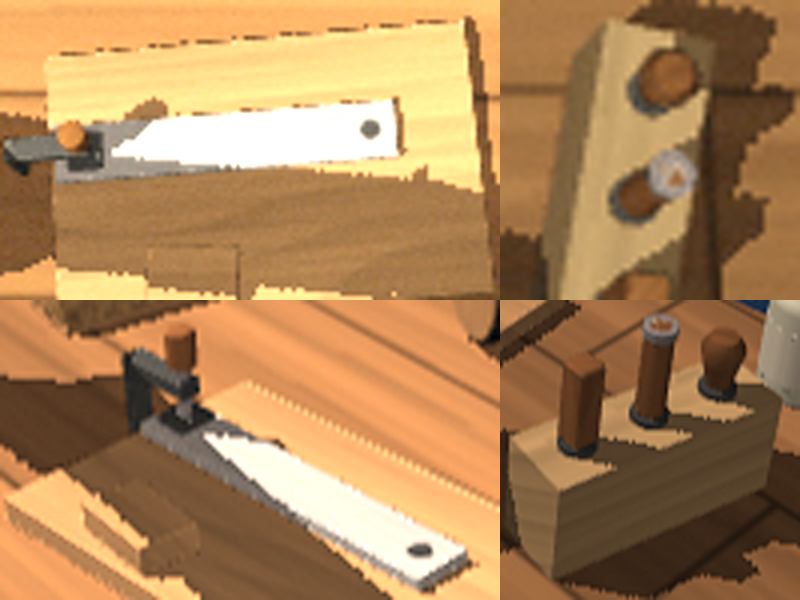

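The crops show the straightedge's robot-side edge in the top view running from about (209.5,225.5) to (293.7,218.7). In the side view the scriber's collar is at (345.7,269) and its handle top at (348,242). Next I'll measure with masks.

```bash
cat > h.py <<'E'
import cv2,numpy as np
from station import bot
M={n:bot.camera_model(n) for n in("top","side")}
def proj(n,p):
    T=M[n]["camera_from_world"];c=T[:3,:3]@np.asarray(p,float)+T[:3,3];u=M[n]["camera_matrix"]@c;return u[:2]/u[2]
def ray(n,uv,z):
    T=M[n]["camera_from_world"];o=-T[:3,:3].T@T[:3,3]
    d=T[:3,:3].T@np.linalg.solve(M[n]["camera_matrix"],[*uv,1.]);return (o+d*(z-o[2])/d[2])[:2]
E
python3 - <<'E'
from h import *
t=cv2.imread("pics/top0.png");hsv=cv2.cvtColor(t,cv2.COLOR_BGR2HSV)
# straightedge
m=(hsv[...,1]<70)&(hsv[...,2]>50);m[:195]=0;m[235:]=0;m[:,:205]=0;m[:,300:]=0
m=cv2.morphologyEx(m.astype(np.uint8),cv2.MORPH_OPEN,np.ones((3,3)))
xs=np.arange(214,290);yb=np.array([np.where(m[:,x])[0].max()+1 if m[:,x].any() else np.nan for x in xs])
P=np.array([ray("top",(x+.5,y),.03) for x,y in zip(xs,yb) if y==y])
k=np.ones(len(P),bool)
for _ in range(3):
    f=np.polyfit(P[k,1],P[k,0],1);r=P[:,0]-np.polyval(f,P[:,1]);k=abs(r)<.003
print("edge x=a*y+b",f,k.sum(),len(P),r[k].std())
cols=np.where(m.any(0))[0];print("cols",cols.min(),cols.max(), ray("top",(cols.max()+1,215),.03))
yt=np.array([np.where(m[:,x])[0].min() for x in range(240,290)]);print("width check",ray("top",(270.5,yt[30]),.03)-ray("top",(270.5,yb[270-214]),.03))
# board corners rough: big light contour
m=(hsv[...,0]<30)
print("board corners", {c:ray("top",c,.02).round(4) for c in[(207,194.5),(312,184.5),(318.5,252),(210,262.5)]})
# side edge check
for c in[(226,257-0),]:pass
# scriber
s=cv2.imread("pics/side0.png");hs=cv2.cvtColor(s,cv2.COLOR_BGR2HSV)
for n,im,c in(("top",t,(378,238)),("side",s,(347,255))):print(n,im[c[1],c[0]],cv2.cvtColor(im,cv2.COLOR_BGR2HSV)[c[1],c[0]])
print("side collar ray z=.083",ray("side",(345.7,268),.083),"top handle ray z=.148",ray("side",(348.3,242.3),.148))
print("topview", ray("top",(378,238),.148))
# rows
R=lambda im,x,y,w,h,k:cv2.resize(im[y:y+h,x:x+w],None,fx=k,fy=k,interpolation=cv2.INTER_NEAREST)
cv2.imwrite("pics/c2.png",np.hstack([cv2.resize(R(t,355,185,50,75,8),(400,600)),cv2.resize(R(s,320,215,50,75,8),(400,600))]))
E
```

```text
edge x=a*y+b [-0.08537542  0.52359796] 76 76 0.000897610987428051
cols 205 293 [ 0.54503722 -0.0895523 ]
width check [0.04494735 0.00060695]
board corners {(207, 194.5): array([0.6112, 0.1896]), (312, 184.5): array([ 0.6478, -0.148 ]), (318.5, 252): array([ 0.4306, -0.1662]), (210, 262.5): array([0.3946, 0.1699])}
top [ 61 108 166] [ 13 161 166]
side [19 36 59] [ 13 173  59]
side collar ray z=.083 [ 0.45511826 -0.32804542] top handle ray z=.148 [ 0.45291021 -0.33007583]
topview [ 0.45867342 -0.32061991]
```

View pics/c2.png

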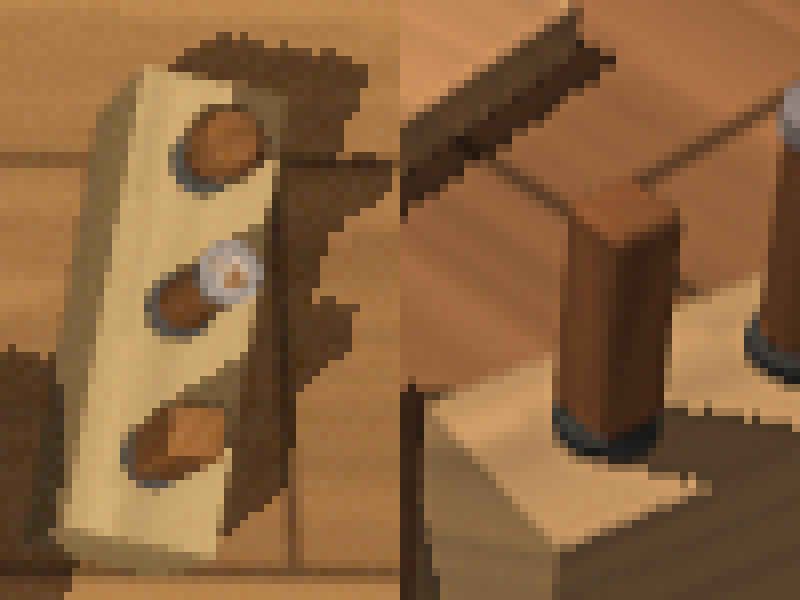

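The top crop gives the scriber's top-face centre at about (379.5,239) and its collar at about (375,241). In the side crop the top-face corners are left (341.3,242.2), front (347.5,245.6) and right (355,241.3), with the collar at (345.7,269).

Run:
```python
from h import *
for n,uv,z in(("top",(379.5,239),.148),("side",(347.9,241.5),.148),("top",(375,241.2),.08),("side",(345.7,269),.08),
 ("top",(355+231/8,185+272/8),.157)):
    print(n,z,ray(n,uv,z).round(4))
def z(u,v,kx,ox,oy,cx=0): return ((u-cx)/8+ox,v/8+oy)
S=[ray("side",z(a,b,0,320,215,400),.148) for a,b in((570,216),(620,245),(680,210),(632,183))]
for i in range(4):
    d=S[(i+1)%4]-S[i];print("hand side",S[i].round(4),np.linalg.norm(d).round(4),np.degrees(np.arctan2(d[1],d[0])).round(1))
T=[ray("top",z(a,b,0,355,185),.148) for a,b in((170,405),(222,405),(225,440),(168,457))]
for i in range(4):
    d=T[(i+1)%4]-T[i];print("hand top",T[i].round(4),np.linalg.norm(d).round(4),np.degrees(np.arctan2(d[1],d[0])).round(1))
B=[ray("top",z(a,b,0,355,185),.08) for a,b in((146,66),(287,95),(216,558),(60,527))]
for i in range(4):
    d=B[(i+1)%4]-B[i];print("block",B[i].round(4),np.linalg.norm(d).round(4),np.degrees(np.arctan2(d[1],d[0])).round(1))
c=np.mean(B,0);ax=(B[0]+B[1]-B[2]-B[3]);ax/=np.linalg.norm(ax);print(c,"holes",[(c+k*.057*ax).round(4) for k in(-1,0,1)],np.degrees(np.arctan2(ax[1],ax[0])))
# edge in side view: lower robot-side top edge at z=.03
print("edge side",[ray("side",(190+a/4,150+(b-300)/4),.03).round(4) for a,b in((145,440),(300,523),(415,585))],ray("side",(190+467/4,150+(550-300)/4),.03))
```

```text
top 0.148 [ 0.4559 -0.3247]
side 0.148 [ 0.4541 -0.328 ]
top 0.08 [ 0.4584 -0.3285]
side 0.08 [ 0.4556 -0.3278]
top 0.157 [ 0.5114 -0.3373]
hand side [ 0.4438 -0.3212] 0.0144 -86.1
hand side [ 0.4448 -0.3356] 0.0196 -0.9
hand side [ 0.4644 -0.3359] 0.0138 94.0
hand side [ 0.4634 -0.3221] 0.0196 177.3
hand top [ 0.4653 -0.316 ] 0.0183 -89.4
hand top [ 0.4655 -0.3343] 0.0124 -177.8
hand top [ 0.4532 -0.3347] 0.0212 107.0
hand top [ 0.447  -0.3145] 0.0184 -4.7
block [ 0.6054 -0.3295] 0.0543 -101.5
block [ 0.5946 -0.3827] 0.1797 168.7
block [ 0.4184 -0.3474] 0.0582 79.3
block [ 0.4292 -0.2903] 0.1805 -12.5
[ 0.51189633 -0.33750081] holes [array([ 0.4561, -0.3257]), array([ 0.5119, -0.3375]), array([ 0.5677, -0.3493])] -11.936980940643702
edge side [array([0.4982, 0.1518]), array([0.5162, 0.0015]), array([ 0.5277, -0.0964])] [ 0.57650495 -0.08977376]
```

Request:
{"fn": "send_rows", "kwargs": {"slide": [[-33,-23,0],[-66,-46,0],[-99,-69,0],[-132,-92,0],[-165,-115,0],[-198,-138,0],[-231,-161,0],[-264,-184,0]], "roll": [-2.9,-5.8,-8.7,-11.6,-14.5,-17.4,-20.3,-23.2], "claw": [1,1,1,1,1,1,1,1], "force": 60}}

```text
t: 0.77
eef_pos: [0.4365, 0.3453, 0.2311]
tool_rot: [-0.0, -0.001, 1.0, -0.0]
contact_force: [1.9, 0.1, 0.0]
gripper_width: 0.999
grasp_force: 0.0
```

Request:
{"fn": "send_rows", "kwargs": {"slide": [[-8,-39,0],[-16,-78,0],[-24,-117,0],[-32,-156,0],[-40,-195,0],[-48,-234,0],[-56,-273,0],[-64,-312,0]], "roll": [0,0,0,0,0,0,0,0], "claw": [1,1,1,1,1,1,1,1]}}

```text
t: 1.43
eef_pos: [0.4998, 0.0334, 0.2312]
tool_rot: [-0.0, -0.0, 1.0, 0.0]
contact_force: [0.4, 0.4, 0.1]
gripper_width: 1.003
grasp_force: 0.0
```

Request:
{"fn": "send_rows", "kwargs": {"slide": [[5,-36,0],[10,-76,0],[16,-116,0],[22,-156,0],[28,-196,0],[34,-236,0],[40,-276,0],[43,-310,0]], "roll": [0,0,0,0,0,0,0,0], "claw": [1,1,1,1,1,1,1,1]}}

```text
t: 2.1
eef_pos: [0.4555, -0.2775, 0.2313]
tool_rot: [-0.0, 0.001, 1.0, -0.0]
contact_force: [0.6, -0.2, -0.7]
gripper_width: 1.002
grasp_force: 0.0
```

Request:
{"fn": "send_rows", "kwargs": {"slide": [[0,-25,15],[0,-48,35],[0,-49.5,60],[0,-49.5,85],[0,-49.5,105],[0,-49.5,117],[0,-49.5,123],[0,-49.5,123]], "roll": [0,0,0,0,0,0,0,0], "claw": [1,1,1,1,1,1,1,1]}}

```text
t: 2.77
eef_pos: [0.4565, -0.3236, 0.1073]
tool_rot: [-0.001, -0.0, 1.0, 0.0]
contact_force: [-0.3, 1.4, 0.8]
gripper_width: 0.999
grasp_force: 0.0
```

Run:
```python
from h import *
R=lambda im,x,y,w,h,k:cv2.resize(im[y:y+h,x:x+w],None,fx=k,fy=k,interpolation=cv2.INTER_NEAREST)[:,:,::-1]
t=bot.read_camera("top");s=bot.read_camera("side")
cv2.imwrite("pics/c3.png",np.hstack([R(t,335,185,80,100,5),R(s,290,190,80,100,5)]))
o=bot.get_obs();print(o["eef_pos"],o["t"],proj("side",o["eef_pos"]))
```

```text
[ 0.45764799 -0.32443982  0.1090915 ] 2.8667 [346.21628195 256.00827284]
```

View pics/c3.png

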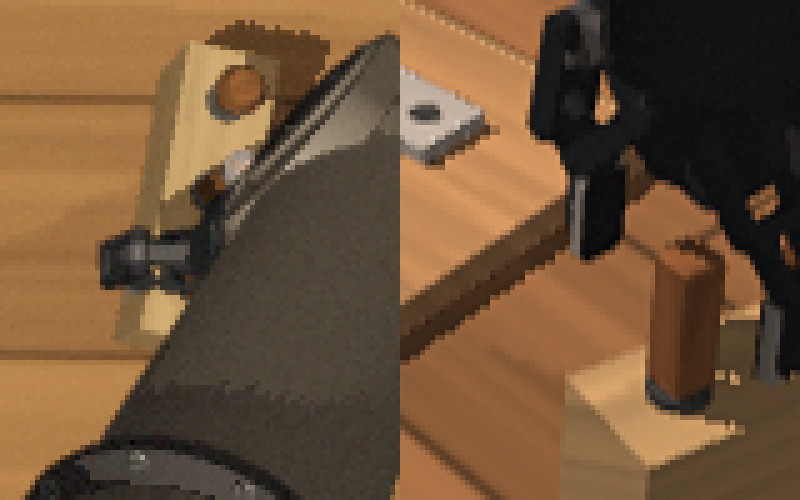

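The fingers straddle the handle: finger inner faces at crop x of about 625 and 760, handle at 655-722. That is centred, so I'll close.

Request:
{"fn": "send_rows", "kwargs": {"slide": [[0,0,0],[0,0,0],[0,0,0],[0,0,0],[0,0,0],[0,0,0],[0,0,0],[0,0,0]], "roll": [0,0,0,0,0,0,0,0], "claw": [0.6,0.4,0.3,0.25,0.2,0.1,0,0], "force": 60}}

```text
t: 3.53
eef_pos: [0.4574, -0.3242, 0.1087]
tool_rot: [0.0, -0.0, 1.0, -0.0]
contact_force: [0.6, 0.9, 4.4]
gripper_width: 0.23
grasp_force: 59.0
```

Run:
```python
from h import *
o=bot.get_obs();print(o["eef_pos"],o["t"],o["gripper_width"],o["grasp_force"],o["contact_force"],o["torque"],o["q"])
```

```text
[ 0.45738674 -0.32421882  0.10867478] 3.5333 0.22993832045059093 59.03139531612396 [0.58377259 0.90821269 4.42673393] [ 0.16052273  0.09120135 -0.00162585] [ 0.20111707  0.4638561   0.3907168   1.96023777 -0.24941772  0.76322839
  2.30693778]
```

Request:
{"fn": "send_rows", "kwargs": {"slide": [[0,0,-5],[0,0,-15],[0,0,-30],[0,0,-48],[0,0,-66],[0,0,-82],[0,0,-95],[0,0,-100]], "roll": [0,0,0,0,0,0,0,0], "claw": [0,0,0,0,0,0,0,0], "force": 90}}

```text
t: 4.2
eef_pos: [0.4577, -0.3248, 0.2107]
tool_rot: [0.001, 0.0, 1.0, -0.001]
contact_force: [0.2, 0.3, -0.8]
gripper_width: 0.221
grasp_force: 87.8
```

Request:
{"fn": "send_rows", "kwargs": {"slide": [[-2,12,0],[-5,40,0],[-8,72,0],[-12,104,0],[-16,136,0],[-20,165,0],[-23,190,0],[-24,200,0]], "roll": [0,0,0,0,0,0,0,0], "claw": [0,0,0,0,0,0,0,0]}}

```text
t: 4.87
eef_pos: [0.4807, -0.1189, 0.2072]
tool_rot: [-0.001, -0.003, 1.0, 0.001]
contact_force: [-0.4, 0.2, -1.3]
gripper_width: 0.222
grasp_force: 88.0
```

Request:
{"fn": "send_rows", "kwargs": {"slide": [[-2,15,0],[-5,50,0],[-8,85,0],[-11,120,0],[-14,155,0],[-17,190,0],[-19,220,0],[-20,234,0]], "roll": [0,0,0,0,0,0,0,0], "claw": [0,0,0,0,0,0,0,0]}}

```text
t: 5.53
eef_pos: [0.5002, 0.1146, 0.2075]
tool_rot: [-0.001, -0.003, 1.0, 0.001]
contact_force: [-0.2, -0.1, -1.0]
gripper_width: 0.225
grasp_force: 88.1
```

Request:
{"fn": "send_rows", "kwargs": {"slide": [[0,0,5],[0,0,18],[0,0,34],[0,0,48],[0,0,56],[0,0,60],[0,0,60],[0,0,60]], "roll": [0,0,0,0,0,0,0,0], "claw": [0,0,0,0,0,0,0,0]}}

```text
t: 6.2
eef_pos: [0.5012, 0.1094, 0.1485]
tool_rot: [0.0, 0.0, 1.0, -0.0]
contact_force: [0.0, -0.1, -2.4]
gripper_width: 0.221
grasp_force: 88.1
```

Run:
```python
from h import *
R=lambda im,x,y,w,h,k:cv2.resize(im[y:y+h,x:x+w],None,fx=k,fy=k,interpolation=cv2.INTER_NEAREST)[:,:,::-1]
s=bot.read_camera("side")
cv2.imwrite("pics/c4.png",R(s,190,110,140,120,5))
o=bot.get_obs();e=o["eef_pos"];print(e,o["t"],o["contact_force"],o["gripper_width"],o["torque"])
print("tip expected",(proj("side",e-[0,0,.1007])-[190,110])*5,"top",(proj("side",e+[0,0,.0393])-[190,110])*5)
```

```text
[0.5015122 0.1096271 0.1488186] 6.25 [-0.46283374  0.30130064 -1.38920743] 0.22190999422800697 [ 0.02708672  0.00169311 -0.03756808]
tip expected [227.68192347 374.91713581] top [208.64341325 135.18589781]
```

View pics/c4.png

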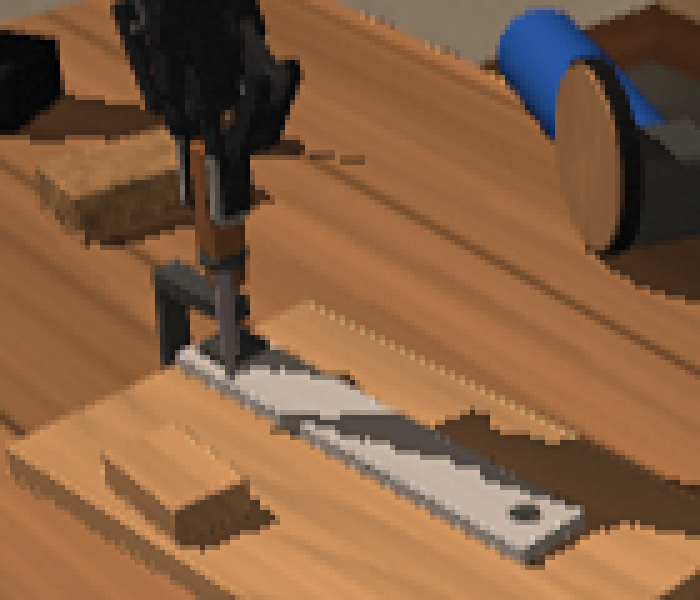

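The tip is at about (232,377) against an expected (228,375), so the scriber is upright in the grip. It is on the robot side of the edge and clear of the clamp and offcut. I'll lower it onto the board.

Request:
{"fn": "send_rows", "kwargs": {"slide": [[0,0,8],[0,0,18],[0,0,25],[0,0,28],[0,0,30],[0,0,32],[0,0,32],[0,0,32]], "roll": [0,0,0,0,0,0,0,0], "claw": [0,0,0,0,0,0,0,0]}}

```text
t: 6.92
eef_pos: [0.5009, 0.1098, 0.1164]
tool_rot: [-0.0, -0.0, 1.0, -0.0]
contact_force: [-1.2, -0.4, 1.6]
gripper_width: 0.222
grasp_force: 88.2
```

Request:
{"fn": "send_rows", "kwargs": {"slide": [[-1,0,0],[-2,0,0],[-3,0,0],[-4,0,0],[-5,0,0],[-6,0,0],[-6,0,0],[-6,0,0]], "roll": [0,0,0,0,0,0,0,0], "claw": [0,0,0,0,0,0,0,0]}}

```text
t: 7.58
eef_pos: [0.5075, 0.1099, 0.1164]
tool_rot: [0.0, -0.0, 1.0, 0.0]
contact_force: [-0.9, 2.1, 0.9]
gripper_width: 0.224
grasp_force: 88.2
```

Request:
{"fn": "send_rows", "kwargs": {"slide": [[-0.4,0,0],[-0.8,0,0],[-1.2,0,0],[-1.6,0,0],[-2,0,0],[-2,0,0],[-2,0,0],[-2,0,0]], "roll": [0,0,0,0,0,0,0,0], "claw": [0,0,0,0,0,0,0,0]}}

```text
t: 8.25
eef_pos: [0.5091, 0.1099, 0.1163]
tool_rot: [0.0, -0.0, 1.0, 0.0]
contact_force: [-1.0, -0.1, 1.4]
gripper_width: 0.22
grasp_force: 88.2
```

```bash
cat > o.py <<'E'
from h import *
o=bot.get_obs();print(o["t"],o["eef_pos"].round(4),o["contact_force"].round(2),o["torque"].round(3),o["tool_rot"].round(4))
E
python3 o.py
```

```text
8.25 [0.5091 0.1099 0.1163] [-1.01 -0.11  1.35] [-0.009  0.474 -0.031] [ 0. -0.  1.  0.]
```

Request:
{"fn": "send_rows", "kwargs": {"slide": [[-0.3,0,0],[-0.6,0,0],[-1,0,0],[-1,0,0],[-1,0,0],[-1,0,0],[-1,0,0],[-1,0,0]], "roll": [0,0,0,0,0,0,0,0], "claw": [0,0,0,0,0,0,0,0]}}

```text
t: 8.92
eef_pos: [0.5102, 0.1099, 0.1163]
tool_rot: [0.0, -0.0, 1.0, 0.0]
contact_force: [-1.2, 0.1, 2.1]
gripper_width: 0.224
grasp_force: 88.2
```

```bash
python3 o.py
```

```text
8.9167 [0.5102 0.1099 0.1163] [-1.18  0.08  2.12] [-0.054  0.374 -0.035] [ 1.e-04 -1.e-04  1.e+00  0.e+00]
```

Request:
{"fn": "send_rows", "kwargs": {"slide": [[-0.3,0,0],[-0.6,0,0],[-1,0,0],[-1,0,0],[-1,0,0],[-1,0,0],[-1,0,0],[-1,0,0]], "roll": [0,0,0,0,0,0,0,0], "claw": [0,0,0,0,0,0,0,0]}}

```text
t: 9.58
eef_pos: [0.5111, 0.1099, 0.1163]
tool_rot: [0.0, -0.0, 1.0, 0.0]
contact_force: [-2.1, 0.4, 2.7]
gripper_width: 0.221
grasp_force: 88.2
```

```bash
python3 o.py
```

```text
9.5833 [0.5111 0.1099 0.1163] [-2.13  0.37  2.67] [-0.026  0.515 -0.005] [ 0.e+00 -1.e-04  1.e+00  0.e+00]
```

Request:
{"fn": "send_rows", "kwargs": {"slide": [[-0.2,0,0],[-0.4,0,0],[-0.7,0,0],[-0.7,0,0],[-0.7,0,0],[-0.7,0,0],[-0.7,0,0],[-0.7,0,0]], "roll": [0,0,0,0,0,0,0,0], "claw": [0,0,0,0,0,0,0,0]}}

```text
t: 10.25
eef_pos: [0.5119, 0.1099, 0.1163]
tool_rot: [0.0, -0.0, 1.0, 0.0]
contact_force: [-1.1, -0.3, 1.9]
gripper_width: 0.223
grasp_force: 88.2
```

```bash
python3 o.py
```

```text
10.25 [0.5119 0.1099 0.1163] [-1.06 -0.31  1.87] [-0.033  0.365 -0.037] [ 1.e-04 -0.e+00  1.e+00  0.e+00]
```

Still only friction; continue.

Request:
{"fn": "send_rows", "kwargs": {"slide": [[-0.3,0,0],[-0.6,0,0],[-1,0,0],[-1,0,0],[-1,0,0],[-1,0,0],[-1,0,0],[-1,0,0]], "roll": [0,0,0,0,0,0,0,0], "claw": [0,0,0,0,0,0,0,0]}}

```text
t: 10.92
eef_pos: [0.5128, 0.1098, 0.1163]
tool_rot: [0.0, -0.0, 1.0, 0.0]
contact_force: [-1.5, -0.5, 1.7]
gripper_width: 0.227
grasp_force: 88.2
```

```bash
python3 o.py
```

```text
10.9167 [0.5128 0.1098 0.1163] [-1.54 -0.53  1.65] [-0.011  0.373 -0.058] [ 1.e-04 -0.e+00  1.e+00  0.e+00]
```

Request:
{"fn": "send_rows", "kwargs": {"slide": [[-0.3,0,0],[-0.6,0,0],[-1,0,0],[-1,0,0],[-1,0,0],[-1,0,0],[-1,0,0],[-1,0,0]], "roll": [0,0,0,0,0,0,0,0], "claw": [0,0,0,0,0,0,0,0]}}

```text
t: 11.58
eef_pos: [0.5136, 0.1099, 0.1163]
tool_rot: [-0.0, -0.0, 1.0, -0.0]
contact_force: [-2.9, 1.1, 1.0]
gripper_width: 0.221
grasp_force: 88.2
```

```bash
python3 o.py
```

```text
11.5833 [0.5136 0.1099 0.1163] [-2.88  1.12  1.01] [ 0.012  0.662 -0.042] [-1.e-04 -1.e-04  1.e+00 -0.e+00]
```

Request:
{"fn": "send_rows", "kwargs": {"slide": [[-0.2,0,0],[-0.4,0,0],[-0.5,0,0],[-0.5,0,0],[-0.5,0,0],[-0.5,0,0],[-0.5,0,0],[-0.5,0,0]], "roll": [0,0,0,0,0,0,0,0], "claw": [0,0,0,0,0,0,0,0]}}

```text
t: 12.25
eef_pos: [0.514, 0.1098, 0.1162]
tool_rot: [-0.0, -0.0, 1.0, -0.0]
contact_force: [-4.2, 0.4, 1.5]
gripper_width: 0.219
grasp_force: 88.3
```

```bash
python3 o.py
```

```text
12.25 [0.514  0.1098 0.1162] [-4.2   0.39  1.54] [0.052 1.176 0.044] [-2.e-04 -1.e-04  1.e+00 -0.e+00]
```

Request:
{"fn": "send_rows", "kwargs": {"slide": [[-0.1,-1,0],[-0.2,-2.5,0],[-0.4,-4.5,0],[-0.55,-6.5,0],[-0.7,-8.5,0],[-0.9,-10.5,0],[-1.05,-12.5,0],[-1.2,-14.5,0]], "roll": [0,0,0,0,0,0,0,0], "claw": [0,0,0,0,0,0,0,0]}}

```text
t: 12.92
eef_pos: [0.5152, 0.0963, 0.1163]
tool_rot: [-0.0, -0.0, 1.0, 0.001]
contact_force: [-3.9, 3.4, 1.8]
gripper_width: 0.222
grasp_force: 88.3
```

```bash
python3 o.py
```

```text
12.9167 [0.5152 0.0963 0.1163] [-3.94  3.38  1.78] [ 0.99   1.334 -0.034] [-1.e-04 -4.e-04  1.e+00  6.e-04]
```

Request:
{"fn": "send_rows", "kwargs": {"slide": [[-0.15,-2,0],[-0.3,-4,0],[-0.45,-6,0],[-0.65,-8,0],[-0.8,-10,0],[-0.95,-12,0],[-1.15,-14,0],[-1.3,-16,0]], "roll": [0,0,0,0,0,0,0,0], "claw": [0,0,0,0,0,0,0,0]}}

```text
t: 13.58
eef_pos: [0.5166, 0.0802, 0.1163]
tool_rot: [-0.0, -0.0, 1.0, 0.001]
contact_force: [-3.0, 3.2, 1.9]
gripper_width: 0.227
grasp_force: 88.3
```

```bash
python3 o.py
```

```text
13.5833 [0.5166 0.0802 0.1163] [-2.99  3.18  1.87] [1.01  1.259 0.034] [-1.e-04 -4.e-04  1.e+00  6.e-04]
```

Steady at about 4 N on the edge. I'll keep this slope with a touch more lead.

Request:
{"fn": "send_rows", "kwargs": {"slide": [[-0.17,-2,0],[-0.34,-4,0],[-0.5,-6,0],[-0.68,-8,0],[-0.85,-10,0],[-1.0,-12,0],[-1.2,-14,0],[-1.37,-16,0]], "roll": [0,0,0,0,0,0,0,0], "claw": [0,0,0,0,0,0,0,0]}}

```text
t: 14.25
eef_pos: [0.5181, 0.0642, 0.1163]
tool_rot: [-0.0, -0.0, 1.0, 0.001]
contact_force: [-3.7, 2.5, 1.9]
gripper_width: 0.223
grasp_force: 88.3
```

```bash
python3 o.py
```

```text
14.25 [0.5181 0.0642 0.1163] [-3.68  2.53  1.92] [1.068 1.243 0.044] [-0.e+00 -4.e-04  1.e+00  6.e-04]
```

Request:
{"fn": "send_rows", "kwargs": {"slide": [[-0.17,-2,0],[-0.35,-4,0],[-0.53,-6,0],[-0.7,-8,0],[-0.88,-10,0],[-1.05,-12,0],[-1.23,-14,0],[-1.4,-16,0]], "roll": [0,0,0,0,0,0,0,0], "claw": [0,0,0,0,0,0,0,0]}}

```text
t: 14.92
eef_pos: [0.5194, 0.0482, 0.1163]
tool_rot: [-0.0, -0.0, 1.0, 0.001]
contact_force: [-4.6, 3.9, 1.6]
gripper_width: 0.221
grasp_force: 88.3
```

```bash
python3 o.py
```

```text
14.9167 [0.5194 0.0482 0.1163] [-4.59  3.87  1.58] [1.022 1.169 0.026] [-1.e-04 -4.e-04  1.e+00  5.e-04]
```

Request:
{"fn": "send_rows", "kwargs": {"slide": [[-0.18,-2,0],[-0.37,-4,0],[-0.55,-6,0],[-0.73,-8,0],[-0.92,-10,0],[-1.1,-12,0],[-1.28,-14,0],[-1.45,-16,0]], "roll": [0,0,0,0,0,0,0,0], "claw": [0,0,0,0,0,0,0,0]}}

```text
t: 15.58
eef_pos: [0.5209, 0.032, 0.1163]
tool_rot: [-0.0, -0.0, 1.0, 0.0]
contact_force: [-4.0, 3.4, 1.6]
gripper_width: 0.222
grasp_force: 88.3
```

```bash
python3 o.py
```

```text
15.5833 [0.5209 0.032  0.1163] [-4.    3.41  1.62] [1.072 1.145 0.015] [-1.e-04 -3.e-04  1.e+00  4.e-04]
```

Request:
{"fn": "send_rows", "kwargs": {"slide": [[-0.18,-2,0],[-0.37,-4,0],[-0.55,-6,0],[-0.73,-8,0],[-0.92,-10,0],[-1.1,-12,0],[-1.28,-14,0],[-1.47,-16,0]], "roll": [0,0,0,0,0,0,0,0], "claw": [0,0,0,0,0,0,0,0]}}

```text
t: 16.25
eef_pos: [0.5224, 0.0155, 0.1163]
tool_rot: [-0.0, -0.0, 1.0, 0.0]
contact_force: [-4.4, 3.6, 1.5]
gripper_width: 0.221
grasp_force: 88.3
```

```bash
python3 o.py
```

```text
16.25 [0.5224 0.0155 0.1163] [-4.42  3.63  1.48] [ 1.027  1.152 -0.026] [-1.e-04 -2.e-04  1.e+00  1.e-04]
```

Request:
{"fn": "send_rows", "kwargs": {"slide": [[-0.18,-2,0],[-0.37,-4,0],[-0.55,-6,0],[-0.73,-8,0],[-0.92,-10,0],[-1.1,-12,0],[-1.28,-14,0],[-1.47,-16,0]], "roll": [0,0,0,0,0,0,0,0], "claw": [0,0,0,0,0,0,0,0]}}

```text
t: 16.92
eef_pos: [0.5239, -0.0008, 0.1163]
tool_rot: [-0.0, -0.0, 1.0, 0.0]
contact_force: [-3.9, 3.4, 1.6]
gripper_width: 0.221
grasp_force: 88.3
```

```bash
python3 o.py
```

```text
16.9167 [ 0.5239 -0.0008  0.1163] [-3.93  3.37  1.65] [1.049 1.143 0.015] [-1.e-04 -0.e+00  1.e+00  0.e+00]
```

Request:
{"fn": "send_rows", "kwargs": {"slide": [[-0.18,-2,0],[-0.37,-4,0],[-0.55,-6,0],[-0.73,-8,0],[-0.92,-10,0],[-1.1,-12,0],[-1.28,-14,0],[-1.47,-16,0]], "roll": [0,0,0,0,0,0,0,0], "claw": [0,0,0,0,0,0,0,0]}}

```text
t: 17.58
eef_pos: [0.5253, -0.0169, 0.1162]
tool_rot: [-0.0, -0.0, 1.0, -0.0]
contact_force: [-3.5, 3.6, 2.0]
gripper_width: 0.221
grasp_force: 88.3
```

```bash
python3 o.py
```

```text
17.5833 [ 0.5253 -0.0169  0.1162] [-3.47  3.64  1.96] [1.033 1.199 0.042] [-1.e-04 -1.e-04  1.e+00 -0.e+00]
```

Request:
{"fn": "send_rows", "kwargs": {"slide": [[-0.18,-2,0],[-0.37,-4,0],[-0.55,-6,0],[-0.73,-8,0],[-0.92,-10,0],[-1.1,-12,0],[-1.28,-14,0],[-1.47,-16,0]], "roll": [0,0,0,0,0,0,0,0], "claw": [0,0,0,0,0,0,0,0]}}

```text
t: 18.25
eef_pos: [0.5268, -0.0329, 0.1163]
tool_rot: [-0.0, -0.0, 1.0, -0.0]
contact_force: [-4.1, 2.8, 2.6]
gripper_width: 0.22
grasp_force: 88.3
```

```bash
python3 o.py
```

```text
18.25 [ 0.5268 -0.0329  0.1163] [-4.06  2.82  2.56] [1.097 1.195 0.048] [-1.e-04 -1.e-04  1.e+00 -0.e+00]
```

Request:
{"fn": "send_rows", "kwargs": {"slide": [[-0.18,-2,0],[-0.37,-4,0],[-0.55,-6,0],[-0.73,-8,0],[-0.92,-10,0],[-1.1,-12,0],[-1.28,-14,0],[-1.46,-16,0]], "roll": [0,0,0,0,0,0,0,0], "claw": [0,0,0,0,0,0,0,0]}}

```text
t: 18.92
eef_pos: [0.5282, -0.0489, 0.1163]
tool_rot: [-0.0, -0.0, 1.0, -0.0]
contact_force: [-4.1, 2.1, 1.9]
gripper_width: 0.221
grasp_force: 88.3
```

```bash
python3 o.py
```

```text
18.9167 [ 0.5282 -0.0489  0.1163] [-4.06  2.1   1.89] [ 0.99   1.162 -0.031] [-1.e-04 -0.e+00  1.e+00 -0.e+00]
```

Request:
{"fn": "send_rows", "kwargs": {"slide": [[-0.18,-2,0],[-0.37,-4,0],[-0.55,-6,0],[-0.73,-8,0],[-0.92,-10,0],[-1.1,-12,0],[-1.28,-14,0],[-1.46,-16,0]], "roll": [0,0,0,0,0,0,0,0], "claw": [0,0,0,0,0,0,0,0]}}

```text
t: 19.58
eef_pos: [0.5297, -0.0649, 0.1163]
tool_rot: [-0.0, -0.0, 1.0, -0.0]
contact_force: [-2.8, 3.8, 2.1]
gripper_width: 0.223
grasp_force: 88.3
```

```bash
python3 o.py
```

```text
19.5833 [ 0.5297 -0.0649  0.1163] [-2.79  3.77  2.12] [ 0.972  1.194 -0.007] [-1.e-04 -0.e+00  1.e+00 -0.e+00]
```

Request:
{"fn": "send_rows", "kwargs": {"slide": [[-0.18,-2,0],[-0.37,-4,0],[-0.55,-6,0],[-0.73,-8,0],[-0.92,-10,0],[-1.1,-12,0],[-1.28,-14,0],[-1.46,-16,0]], "roll": [0,0,0,0,0,0,0,0], "claw": [0,0,0,0,0,0,0,0]}}

```text
t: 20.25
eef_pos: [0.5311, -0.0809, 0.1162]
tool_rot: [-0.0, -0.0, 1.0, -0.0]
contact_force: [-4.0, 4.6, 2.4]
gripper_width: 0.226
grasp_force: 88.3
```

```bash
python3 o.py
```

```text
20.25 [ 0.5311 -0.0809  0.1162] [-3.98  4.55  2.4 ] [ 0.981  1.183 -0.016] [-2.e-04 -0.e+00  1.e+00 -0.e+00]
```

Contact held along the whole edge. I'll finish the last few mm, then back off and lift.

Request:
{"fn": "send_rows", "kwargs": {"slide": [[-0.18,-2,0],[-0.37,-4,0],[-0.5,-5.5,0],[3,-5.5,-2],[5,-5.5,-12],[5,-5.5,-28],[5,-5.5,-45],[5,-5.5,-55]], "roll": [0,0,0,0,0,0,0,0], "claw": [0,0,0,0,0,0,0,0]}}

```text
t: 20.92
eef_pos: [0.5277, -0.0872, 0.1738]
tool_rot: [0.002, 0.0, 1.0, -0.001]
contact_force: [-0.2, 0.4, -1.6]
gripper_width: 0.226
grasp_force: 87.9
```

Request:
{"fn": "send_rows", "kwargs": {"slide": [[4,-10,-10],[12,-35,-25],[22,-70,-36],[34,-105,-40],[46,-140,-40],[56,-170,-40],[62,-190,-40],[64,-200,-40]], "roll": [0,0,0,0,0,0,0,0], "claw": [0,0,0,0,0,0,0,0]}}

```text
t: 21.58
eef_pos: [0.4597, -0.2908, 0.2118]
tool_rot: [-0.0, 0.003, 1.0, -0.001]
contact_force: [-0.1, 0.0, -0.5]
gripper_width: 0.219
grasp_force: 88.0
```

```bash
python3 o.py
```

```text
21.5833 [ 0.4597 -0.2908  0.2118] [-0.11  0.   -0.53] [-0.003 -0.006 -0.013] [-0.      0.0029  1.     -0.0011]
```

Request:
{"fn": "send_rows", "kwargs": {"slide": [[1,-10,0],[3,-22,0],[4,-32,0],[4,-36,0],[4,-36,0],[4,-36,0],[4,-36,0],[4,-36,0]], "roll": [0,0,0,0,0,0,0,0], "claw": [0,0,0,0,0,0,0,0]}}

```text
t: 22.25
eef_pos: [0.4586, -0.3212, 0.2112]
tool_rot: [-0.0, -0.001, 1.0, 0.0]
contact_force: [0.1, 0.3, -1.3]
gripper_width: 0.226
grasp_force: 88.0
```

```bash
python3 o.py
python3 - <<'E'
from h import *
R=lambda im,x,y,w,h,k:cv2.resize(im[y:y+h,x:x+w],None,fx=k,fy=k,interpolation=cv2.INTER_NEAREST)[:,:,::-1]
t=bot.read_camera("top");s=bot.read_camera("side")
cv2.imwrite("pics/c5.png",R(s,290,170,100,120,5))
e=bot.get_obs()["eef_pos"];f=lambda p:((proj("side",p)-[290,170])*5).round()
print(e,"tip",f(e-[0,0,.1007]),"collar",f(e-[0,0,.0287]),"hole",f([.4574,-.3243,.08]),f([.456,-.327,.08]))
E
```

```text
22.25 [ 0.4586 -0.3212  0.2112] [ 0.15  0.33 -1.3 ] [ 0.023 -0.006 -0.   ] [-0.e+00 -8.e-04  1.e+00  3.e-04]
[ 0.45850654 -0.32146953  0.21124604] tip [277. 422.] collar [292. 268.] hole [275. 488.] [277. 493.]
```

View pics/c5.png

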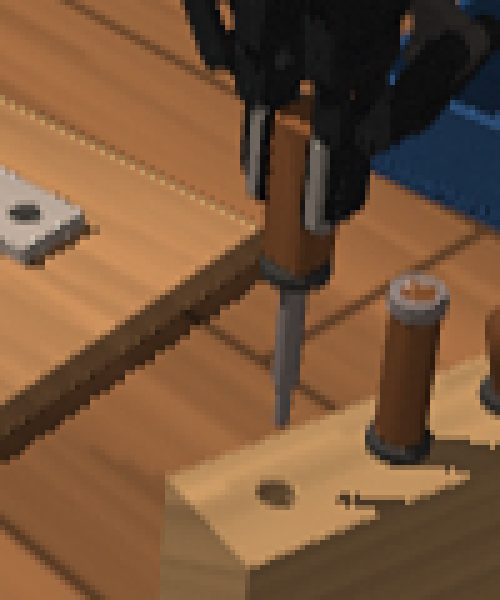

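The tip shows at crop (283,426) and the hole at (275,493). The scriber is upright in the grip, and the hole is empty. I'll work out the offset.

Run:
```python
from h import *
P=lambda u,v:(290+u/5,170+v/5)
s=cv2.imread("pics/c5.png")[::5,::5];g=cv2.cvtColor(s,cv2.COLOR_BGR2GRAY)
h=g[94:104,48:64]<85; ys,xs=np.where(h);print("hole px",xs.mean()+48.5,ys.mean()+94.5,h.sum(),np.ptp(xs),np.ptp(ys))
print(g[80:88,50:64])
hp=((xs.mean()+48.5)*5,(ys.mean()+94.5)*5)
H=ray("side",P(*hp),.08);T=ray("side",P(283,427),.1105);C=ray("side",P(296,272),.1825)
print("hole",H,"tip",T,"collar",C,"need",(H-T)*1000)
```

```text
hole px 55.07142857142857 98.83333333333333 21 5 3
[[102 103 105 108 111  89  63  59  89 109 109 105  96  81]
 [102 102 103 105 106  86  62  59  99 110 108 107 107 101]
 [103 102 102 101 103  85  64  59 115 112 109 109 106 107]
 [104 103 102 102 102  82  62  62 110 109 109 108 116 116]
 [106 105 104 103 102  80  58  74 105 111 117 129 140 139]
 [105 105 105 104 104  89  77 103 126 131 140 152 152 151]
 [104 103 104 103 113 113 125 137 152 151 152 152 152 153]
 [103 102 111 126 138 137 152 152 152 152 153 154 156 158]]
hole [ 0.45508099 -0.32675405] tip [ 0.45818945 -0.32477022] collar [ 0.45801081 -0.32401649] need [-3.10846595 -1.98382698]
```

Request:
{"fn": "send_rows", "kwargs": {"slide": [[1.5,-2.7,0],[1.5,-2.7,5],[1.5,-2.7,15],[1.5,-2.7,25],[1.5,-2.7,35],[1.5,-2.7,42],[1.5,-2.7,45],[1.5,-2.7,45]], "roll": [0,0,0,0,0,0,0,0], "claw": [0,0,0,0,0,0,0,0]}}

```text
t: 23.02
eef_pos: [0.4562, -0.3245, 0.165]
tool_rot: [-0.001, -0.0, 1.0, 0.0]
contact_force: [0.2, -0.2, -1.8]
gripper_width: 0.221
grasp_force: 88.0
```

```bash
python3 o.py
```

```text
23.0167 [ 0.4562 -0.3245  0.165 ] [ 0.24 -0.19 -1.85] [0.01  0.058 0.051] [-1.e-03 -1.e-04  1.e+00  5.e-04]
```

Request:
{"fn": "send_rows", "kwargs": {"slide": [[0,0,5],[0,0,12],[0,0,20],[0,0,28],[0,0,35],[0,0,40],[0,0,42],[0,0,42]], "roll": [0,0,0,0,0,0,0,0], "claw": [0,0,0,0,0,0,0,0]}}

```text
t: 23.68
eef_pos: [0.4564, -0.3247, 0.1236]
tool_rot: [-0.001, -0.0, 1.0, 0.0]
contact_force: [-0.4, -0.7, -0.5]
gripper_width: 0.225
grasp_force: 88.0
```

```bash
python3 o.py
```

```text
23.6833 [ 0.4564 -0.3247  0.1236] [-0.35 -0.71 -0.47] [-0.007  0.052  0.015] [-5.e-04 -0.e+00  1.e+00  2.e-04]
```

Free in the hole. 15 mm more seats the collar; I'll stop about 0.7 mm short and release.

Request:
{"fn": "send_rows", "kwargs": {"slide": [[0,0,4],[0,0,8],[0,0,11],[0,0,13],[0,0,14.3],[0,0,14.3],[0,0,14.3],[0,0,14.3]], "roll": [0,0,0,0,0,0,0,0], "claw": [0,0,0,0,0,0,0,0]}}

```text
t: 24.35
eef_pos: [0.4569, -0.3249, 0.1101]
tool_rot: [0.0, -0.0, 1.0, -0.0]
contact_force: [-1.1, -0.2, -1.1]
gripper_width: 0.222
grasp_force: 88.0
```

```bash
python3 o.py
```

```text
24.35 [ 0.4569 -0.3249  0.1101] [-1.14 -0.15 -1.12] [ 0.01 -0.01 -0.05] [ 1.e-04 -0.e+00  1.e+00 -1.e-04]
```

Request:
{"fn": "send_rows", "kwargs": {"slide": [[0,0,0.5],[0,0,1],[0,0,1.2],[0,0,1.2],[0,0,1.2],[0,0,1.2],[0,0,1.2],[0,0,1.2]], "roll": [0,0,0,0,0,0,0,0], "claw": [0,0,0,0,0,0,0,0]}}

```text
t: 25.02
eef_pos: [0.4568, -0.3248, 0.1088]
tool_rot: [-0.0, -0.0, 1.0, 0.0]
contact_force: [0.5, 0.9, -2.0]
gripper_width: 0.223
grasp_force: 88.2
```

Request:
{"fn": "send_rows", "kwargs": {"slide": [[0,0,0],[0,0,0],[0,0,0],[0,0,0],[0,0,0],[0,0,0],[0,0,0],[0,0,0]], "roll": [0,0,0,0,0,0,0,0], "claw": [0.3,0.4,0.5,0.6,0.7,0.8,0.9,1]}}

```text
t: 25.68
eef_pos: [0.4568, -0.3248, 0.1088]
tool_rot: [-0.0, -0.0, 1.0, 0.0]
contact_force: [0.2, -0.4, 0.9]
gripper_width: 0.992
grasp_force: 0.0
```

Request:
{"fn": "send_rows", "kwargs": {"slide": [[0,0,-8],[0,0,-20],[0,0,-35],[0,0,-55],[0,0,-75],[0,0,-95],[0,0,-110],[0,0,-120]], "roll": [0,0,0,0,0,0,0,0], "claw": [1,1,1,1,1,1,1,1]}}

```text
t: 26.35
eef_pos: [0.4575, -0.3255, 0.2319]
tool_rot: [0.002, 0.0, 1.0, -0.001]
contact_force: [0.0, -0.4, 0.1]
gripper_width: 0.997
grasp_force: 0.0
```

```bash
python3 o.py
python3 - <<'E'
from h import *
R=lambda im,x,y,w,h,k:cv2.resize(im[y:y+h,x:x+w],None,fx=k,fy=k,interpolation=cv2.INTER_NEAREST)[:,:,::-1]
s=bot.read_camera("side");a=cv2.imread("pics/side0.png")[:,:,::-1]
cv2.imwrite("pics/c6.png",np.hstack([R(s,320,215,80,100,5),R(a,320,215,80,100,5)]))
E
```

```text
26.35 [ 0.4575 -0.3255  0.2319] [ 0.04 -0.41  0.08] [ 0.025 -0.029  0.041] [ 1.7e-03  1.0e-04  1.0e+00 -8.0e-04]
```

View pics/c6.png

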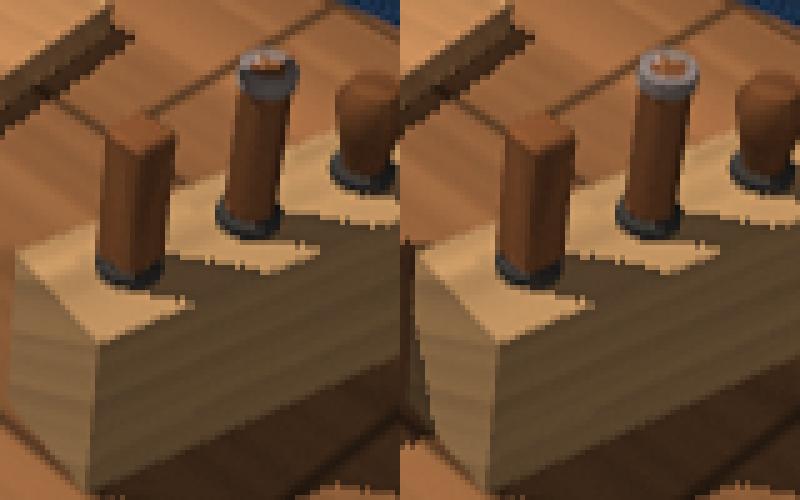

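The before and after crops match: scriber at (135,200), collar seated at (130,270), awl and chisel unchanged. Handing in.

```bash
python3 -c "
from station import bot
print(bot.hand_in())"
```

```text
the job is handed in; nothing more can be done
None
```

I scribed the cut line along the straightedge at about 24 mm/s from beside the clamp to within a few mm of its free end, then stood the scriber back in its hole on its collar and handed the job in at about 26 s; no verdict came back.

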